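# Move the battery pack from the charger to the data logger

### The job

The battery pack on the flat charger is full: press the charger's orange catch pad to free the pack, draw it out, and slide it up into the rail of the blue sloping data logger until it is fully home and its catch clicks. Then prove the catch with a steady tug of about 20 N back along the rail, never over 40 N, and let go so that the pack stays latched; leave the brass weight, the glue bottle and the micrometer as they are.

Things in the scene. Friction and masses are not known exactly. Their poses are not given: they have to be found in the camera images.
- pack: Battery pack, dark grey with a yellow band; the yellow arrow on top points to its front (+x, the way it slides in). Origin: centre of its underside, z up. T-shaped section, 57 high: slippery white foot 90 (x) x 60 x 9 mm, neck 46 wide, body 90 x 50 mm from 19 to 57 mm up. The foot's front 20 mm is a full bar; behind it the foot is open in the middle. About 0.25 kg. Starts latched in the charger.
- pack_body (a point): Middle of the pack's body, 43 mm above its underside, 14 below its top: a good height to grip across the 50 mm width (y); fingertips lower than 20 mm above the underside would hit the rails' lips.
- charger_dock: Slide rail of the black flat charger, fixed. Origin: where the centre of the pack's underside lies when the pack is home and latched; x = the way in (the pack leaves along -x), y across, z square off the bed. The bed is level, 30 mm above the desk, 92 wide, from x = -132 to +72 mm. End wall 34 high at x = 58; housing 60 high behind it.
- logger_dock: Slide rail of the blue data logger, fixed, empty at the start: same rail, axes and origin as charger_dock, but the bed slopes up at 20 degrees along +x (its z leans back towards the mouth); origin 85 mm above the desk. An unlatched pack slips down and out. A push along the rail, up to about 15 N, takes the pack over the tongue; press on to the end stops, then let go.
- logger_mouth (a point): Outer end of the logger rail's flared guide walls, on the bed's centre line, 75 mm before the dock's origin: walls 11 high without lips, 70 mm apart here, narrowing to 63 at logger_rail (the charger is alike). With the pack's centre 87 mm or more before the dock's origin, it can be laid on or lifted off the open bed from above.
- logger_rail (a point): Start of the lips over the logger's rail, 40 mm before the dock's origin and 11 mm above the bed. From here inward: side walls 63 apart (1.5 mm play each side of the foot), lips from 11 to 17 mm above the bed and 49 apart, over the foot (2 mm play). The charger is alike.
- logger_stop (a point): Face of the logger's rubber end stops, 48 mm past the dock's origin: the pack's front end may go 3 mm beyond home. Between them a brass sprung ejector pushes the pack's front back along -x over its last 15 mm, with 3 N rising to 7 N at home. The charger has the same; once its catch is pressed, it drives the pack out about 15 mm, off the catch, where it stays.
- logger_catch: The logger's orange catch, one sprung piece: tongue in the middle of the bed and press pad at the mouth end (as the charger's). Origin at the dock's origin while up; goes down up to 10 mm along the dock's -z, about 7 while the pack's bar lies on the tongue. Latched, the tongue bears the ejector's 7 N or so plus any pull; wanted in the tug: 15 to 60 N in all.
- logger_tongue (a point): Top of the holding edge of the logger's catch tongue (26 wide), 25 mm past the dock's origin and 7 mm above the bed when up; ramped on the mouth side: the pack's front bar pushes it down in passing, and it springs up behind the bar when the pack is home. The charger is alike.
- charger_button (a point): Centre of the top of the charger's orange catch pad, 24 (x) x 38 (y) mm, at the mouth end of the charger, 149 mm before the dock's origin and 2 mm below the bed. Press it straight down 10 mm to its stop; takes about 4 to 6 N.
- charger_catch (a joint): Travel of the charger's catch (pad and tongue together), m: 0 up, 0.010 fully down; the pack is freed at about 0.007. Springs back.
- weight_1: Brass check weight with knob, 38 mm in diameter, 60 high, origin under its centre; bystander.
- glue_bottle: Glue bottle with red cap, 36 x 42 x 106 mm, standing, origin under its centre; bystander.
- micrometer: Outside micrometer with green frame, 47 x 136 x 16 mm, lying flat, origin under its centre; bystander.

How it is judged (in metres and radians):
On the way, in this order (a step that is already met when the one before it is completed fails the run):
1. the charger's catch is pressed down with the pack still in the charger's rail (value of joint charger_catch above 0.006 m and x of pack in the frame of charger_dock above -0.03 m), for 0.1 s.
2. the pack is out of the charger (distance between pack and charger_dock above 0.1 m), for 0.1 s.
3. the latched pack is tugged back against the logger's catch, and the catch holds (contact force between pack and logger_catch above 15 N and x of pack in the frame of logger_dock between -0.004 and 0.003 m and z of logger_catch in the frame of logger_dock above -0.003 m), for 0.2 s.
At the end, for the whole second after the job is handed in: The pack rests released and still in the logger's rail, within 3 to 4 mm of home along, across and above the rail and within 4.5 degrees of its direction, with the logger's catch sprung up behind its bar (under 3 mm down); the charger's catch is back up too (x of pack in the frame of logger_dock between -0.003 and 0.004 m and y of pack in the frame of logger_dock between -0.004 and 0.004 m and z of pack in the frame of logger_dock between -0.003 and 0.004 m and angle between the x axis of pack and the x axis of logger_dock, either way round below 0.08 rad and z of logger_catch in the frame of logger_dock above -0.003 m and value of joint charger_catch below 0.003 m and linear speed of pack below 0.02 m/s); the robot touches nothing.
It fails at once if the brass weight is pushed more than 25 mm or toppled (distance of weight_1 from where it was at the start of the episode above 0.025 m or angle between weight_1's own z axis and vertical above 0.5 rad).
It fails at once if the glue bottle is pushed more than 25 mm or toppled (distance of glue_bottle from where it was at the start of the episode above 0.025 m or angle between glue_bottle's own z axis and vertical above 0.5 rad).
It fails at once if the micrometer is pushed more than 25 mm (distance of micrometer from where it was at the start of the episode above 0.025 m).
It fails at once if the pack is pulled against the logger's catch with over 60 N (ejector and tug together) (contact force between pack and logger_catch above 60 N).
It also fails if it takes over 61 s, if anything falls off the work surface, if the arm or the gripper's body presses on something with over 40 N, if the wrist force passes 120 N, or if a joint passes its speed limit or range.

### The arm

A 6-joint arm with a two-finger parallel gripper is mounted at the origin on a cart in front of the work surface, level with it; the furniture and walls round the work are solid. World frame = base frame: x ahead of the robot, y to its left, z up, the work surface at z = 0. Lengths are in m, angles in degrees, forces in N, time in s.
With the tool pointing down it reaches from about 0.35 to 0.875 m from the base axis. Payload 4.2 kg.
Tool frame: the origin (TCP) lies on the centre line of the jaws, within the pads' length; the fingertips stand 19 mm ahead of it and the grasp point (between the pads) is the TCP; z points along the fingers, y is the line along which they close (so a half turn about z gives the same grasp; the last joint's range is limited). The gripper opens to 87 mm and grips with 3 to 60 N. Pads are 19 mm wide; open, the fingers measure 117 mm over their backs; the gripper's body (75 mm by 190 mm) begins 51 mm behind the grasp point.
Start: joints at [82.598, 22.042, 0.453, 0, -68.411, -14.817], TCP at [0.236, 0.579, 0.242] pointing down, gripper open.
Joint ranges: [-179.83, 179.83], [-69.29, 118.12], [-61.27, 80.66], [-181.25, 117.63], [-171.15, -9.14], [-177.46, 177.46]. Speed limits (degrees/s): [159.86, 159.86, 180, 180, 180, 180].

### API

Orientations are given as a 3x3 rotation matrix whose columns are the frame's x, y, z axes.
In Python, from station import sense, capture, finish_job, search_frame, masks_of gives the robot as it stands.
- The arm moves only by the tool drive_tool, never from a script. Its argument "rows" is a list of rows, each a list of 7 numbers: the opening in per cent of the stroke, from 0 (shut) to 100 (fully open), then the shift along the world's x, y, z in mm, then the turn, a rotation vector about the world's x, y, z in rad. In form: [[fingers, dx, dy, dz, wx, wy, wz], ...]. A call has 1 to 5 rows; each row shifts and turns the commanded pose from where the row before left it; what a row does not reach is not made up. A row lasts 1/12 s, in which the tool goes at most 41.7 mm and 7.16 degrees, less where a joint would pass 70% of its speed; a pose out of reach is approached as far as the arm can. A call is refused whole if a number of a shift passes 41.7 or a number of a turn 0.125, either way. A call with a gripper value outside its range is refused whole. The fingers move at their own pace and stop on an object; the grip force is fixed at half the most. Time passes only in rows, so rows that do not move let the fingers close. It gives the time, the measured TCP pose, the force, the opening and the grip force at its end, in the units of the state.
- sense(): the state, without advancing time (a new reading comes with each control period).
- capture(name): name is "scene" or "side" or "wrist"; returns a dict with "frame" (420x560x3 uint8, red, green, blue), "z_map" (420x560 float32, m along the optical axis (not along the pixel's ray), 0 where there is no reading), "fx", "fy", "cx", "cy" (pixels), "R" (3x3) and "t" (3): a world point X has camera coordinates R X + t; the wrist camera has in their place "T_tool_cam" (4x4, takes a point from camera to tool coordinates, whose origin is the TCP and whose axes are the flange's). Camera axes: x right, y down, z forward; pixel columns grow to the right and rows downward; lengths in m; the calibration is good to about 2 mm. A picture is of the moment at which its call begins: read the wrist's pose just before it.
- finish_job(): hands the job in; it is judged then, once.
Trained networks look in a picture, given as the dict that the camera call returned (one of the last four; its "shot" number tells which), for a name from the list of things; names that differ only in an ending like _2 or _b are one class to them, and where a whole thing is asked for, a point or a joint stands for the part that bears it (a point fixed in the world has none). Each returns a list of dicts, best first, with "p" (0 to 1); they miss things now and then, are a little off and sometimes report something else, mostly with a low value. They report only what shows in the picture. A call takes as long as a camera call.
- search_frame(label, picture): "xy" ([column, row] in pixels, amid what is visible of it).
- masks_of(label, picture): "region" (420x560 bool, what is visible of it) and "xy" ([column, row] in pixels, amid what is visible of it).
The state is a dict: "time_s": time; "joints": joint angles; "joint_velocities": joint speeds; "effort": joint torques, N m; "tcp_pos": TCP position; "ee_rot": TCP orientation; "wrist_force": force on the tool from outside, world axes, zero at the start; "moment": the same for the moment, N m; "gripper_width": opening from 0.0 (shut) to 1.0 (fully open); "gripper_force": force on a finger pad.
Only numpy, scipy, OpenCV 4.12 (cv2) and the standard library are available. Lean on these libraries where they do the work, as an engineer would, in place of code of your own. Each camera call takes 0.05 s, during which the arm holds its last target. There are 200 camera calls.

## Working session

There is one attempt and no reset: what is moved stays moved. The work goes in short steps, Python scripts to look and compute and a tool call to move; the robot and the scene stay as the last step left them, time stands still between calls to the robot, and variables do not carry over. Pictures are saved under pics/ and viewed, at most 10 in all, crops included, and the job is handed in when it is done.

Besides the shell and the picture viewer there is one more tool, called after ">>>" as a command line: name --pt "numbers of a row" for each row, then --argument value for the rest. drive_tool: Moves the arm, as the interface text tells. Its arguments: {"type":"object","properties":{"rows":{"type":"array"}},"required":["rows"]}

```bash
mkdir -p pics; cat > h.py <<'E'
import numpy as np, cv2
from station import *
def world(c,uv,z):
    p=np.array([(uv[0]-c['cx'])/c['fx']*z,(uv[1]-c['cy'])/c['fy']*z,z]); return pt(c,p)
def pt(c,p):
    if 'R' in c: return c['R'].T@(p-c['t'])
    s=c['s']; T=c['T_tool_cam']; q=T[:3,:3]@p+T[:3,3]; return s['ee_rot']@q+s['tcp_pos']
def cap(n):
    s=sense(); c=capture(n); s['ee_rot']=np.array(s['ee_rot']);s['tcp_pos']=np.array(s['tcp_pos']); c['s']=s; 
    return c
def cloud(c,m=None):
    z=c['z_map']; v,u=np.nonzero((z>0) if m is None else (m&(z>0))); d=z[v,u]
    P=np.stack([(u-c['cx'])/c['fx']*d,(v-c['cy'])/c['fy']*d,d],1)
    if 'R' in c: return (P-c['t'])@np.array(c['R'])
    T=c['T_tool_cam'];s=c['s'];Q=P@T[:3,:3].T+T[:3,3]; return Q@s['ee_rot'].T+s['tcp_pos']
def save(c,f): cv2.imwrite(f,c['frame'][:,:,::-1])
E
python3 - <<'E'
from h import *
np.set_printoptions(precision=3,suppress=True)
ims=[]
for n in ['scene','side']:
    c=cap(n); ims.append(c['frame'])
    for k in ['pack','charger_dock','logger_dock','logger_catch','charger_catch','weight_1','glue_bottle','micrometer']:
        try: r=masks_of(k,c)
        except Exception as e: print(k,e); continue
        for q in r[:2]:
            P=cloud(c,q['region']); 
            if len(P): print(n,k,round(q['p'],2),np.round(q['xy']),len(P),np.median(P,0),P.min(0),P.max(0))
for i,m in enumerate(ims): cv2.imwrite(f'pics/a{i}.png',m[:,:,::-1])
s=sense();print(s['tcp_pos'],s['ee_rot'],s['time_s'])
E
```

```text
scene charger_dock 0.97 [361. 257.] 2183 [0.446 0.416 0.031] [ 0.343  0.32  -0.003] [0.592 0.527 0.068]
scene charger_dock 0.22 [348. 279.] 1165 [0.519 0.459 0.085] [0.439 0.406 0.029] [0.557 0.496 0.091]
scene logger_dock 0.64 [269. 197.] 2593 [0.548 0.176 0.078] [ 0.424  0.035 -0.003] [0.641 0.224 0.143]
scene logger_catch 0.66 [301. 191.] 145 [0.445 0.168 0.035] [0.425 0.142 0.023] [0.597 0.187 0.103]
scene charger_catch 0.52 [371. 236.] 159 [0.388 0.364 0.026] [ 0.355  0.344 -0.004] [0.407 0.387 0.032]
scene weight_1 0.89 [251. 286.] 325 [0.691 0.348 0.036] [ 0.67   0.322 -0.003] [0.706 0.359 0.062]
scene glue_bottle 0.7 [279. 140.] 434 [0.437 0.015 0.068] [ 0.416 -0.011 -0.001] [0.449 0.026 0.108]
scene micrometer 0.92 [278. 273.] 456 [0.608 0.323 0.011] [ 0.559  0.26  -0.006] [0.661 0.366 0.022]
side pack 0.89 [266. 308.] 2128 [0.506 0.459 0.086] [0.459 0.407 0.031] [0.559 0.494 0.09 ]
side pack 0.75 [290. 212.] 3437 [0.542 0.183 0.075] [ 0.42   0.023 -0.001] [0.671 0.224 0.142]
side charger_dock 0.64 [306. 322.] 4560 [0.454 0.444 0.031] [ 0.349  0.303 -0.001] [0.597 0.527 0.066]
side logger_dock 0.89 [289. 213.] 3304 [0.542 0.183 0.076] [ 0.42   0.03  -0.001] [0.655 0.224 0.142]
side logger_catch 0.47 [339. 228.] 190 [0.442 0.165 0.034] [0.424 0.136 0.022] [0.6   0.181 0.101]
side charger_catch 0.84 [345. 305.] 260 [0.387 0.365 0.028] [0.368 0.343 0.007] [0.406 0.382 0.031]
side weight_1 0.77 [199. 267.] 445 [0.682 0.348 0.036] [ 0.667  0.277 -0.001] [0.709 0.359 0.062]
side weight_1 0.38 [307. 321.] 4513 [0.454 0.443 0.031] [ 0.35   0.312 -0.001] [0.603 0.527 0.066]
side glue_bottle 0.85 [350. 190.] 565 [0.43  0.015 0.06 ] [ 0.413 -0.42  -0.218] [0.463 0.023 0.108]
side micrometer 0.82 [243. 274.] 518 [0.607 0.329 0.012] [0.557 0.261 0.   ] [0.662 0.366 0.019]
[0.236 0.579 0.242] [[ 0.926 -0.378 -0.   ]
 [-0.378 -0.926 -0.   ]
 [ 0.     0.    -1.   ]] 0.9
```

```bash
python3 - <<'E'
import cv2,numpy as np
a=cv2.imread('pics/a0.png')[100:360,150:450];b=cv2.imread('pics/a1.png')[140:400,150:450]
cv2.imwrite('pics/ab.png',cv2.resize(np.hstack([a,b]),(800,347)))
E
```

```text
(no output)
```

View pics/ab.png

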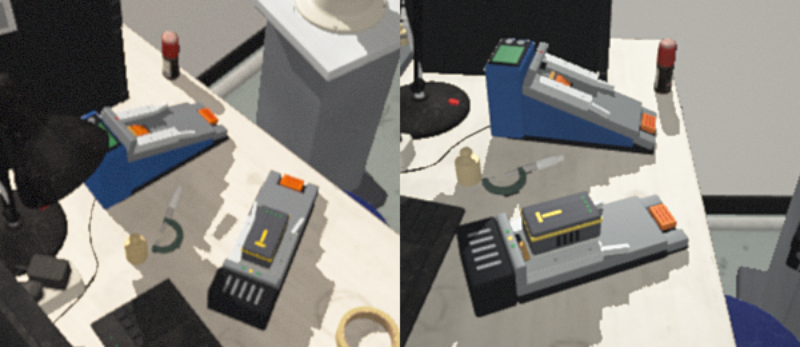

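```bash
cat >> h.py <<'E'
def fitdock(P,slope,z0,yaw0,c0,widths=None):
    """P near bed plane -> yaw & centre line offset by min-area of bed strip"""
    from scipy.optimize import least_squares
    f=lambda p:np.clip(P[:,2]-(z0+p[1]+np.tan(slope)*((P[:,0]-c0[0])*np.cos(p[0])+(P[:,1]-c0[1])*np.sin(p[0]))),-.01,.01)
    r=least_squares(f,[yaw0,0],loss='soft_l1',f_scale=.001); return r.x, np.abs(f(r.x))
E
python3 - <<'E'
from h import *
np.set_printoptions(precision=4,suppress=True)
for n in ['scene','side']:
    c=cap(n); P=cloud(c); P=P[(abs(P[:,0]-.55)<.3)&(abs(P[:,1]-.25)<.35)]
    np.save(f'pics/{n}.npy',P)
    T=P[(abs(P[:,2]-.087)<.004)&(np.hypot(P[:,0]-.507,P[:,1]-.453)<.075)]
    print(n,'packtop',cv2.minAreaRect((T[:,:2]*1000).astype(np.float32)),np.median(T[:,2]))
    r=masks_of('charger_catch',c)[0]; Q=cloud(c,r['region']);Q=Q[abs(Q[:,2]-.028)<.006];print('cpad',Q.mean(0),cv2.minAreaRect((Q[:,:2]*1000).astype(np.float32)))
    B=P[(abs(P[:,2]-.03)<.004)&(np.hypot(P[:,0]-.46,P[:,1]-.42)<.16)&(P[:,0]*.6+P[:,1]*-.8<.02)]
    print('cbed',cv2.minAreaRect((B[:,:2]*1000).astype(np.float32)))
    # logger: plane normal
    r=masks_of('logger_dock',c)[0]; Q=cloud(c,r['region']); Q=Q[(Q[:,2]>.03)]
    x,res=fitdock(Q,np.radians(20),.085,np.radians(5),(.56,.18)); 
    I=Q[res<.002]; print('logger',np.degrees(x[0]),x[1],len(I),len(Q))
    # RANSAC-free: refine plane LS
    A=np.c_[I[:,:2],np.ones(len(I))]; k=np.linalg.lstsq(A,I[:,2],rcond=None)[0]; print('plane',k,np.degrees(np.arctan(np.hypot(*k[:2]))),np.degrees(np.arctan2(k[1],k[0])))
    print(cv2.minAreaRect((I[:,:2]*1000).astype(np.float32)))
    r=masks_of('logger_catch',c)[0]; Q=cloud(c,r['region']);Q=Q[Q[:,0]<.5];print('lpad',np.median(Q,0),Q.min(0),Q.max(0))
    H=P[(P[:,2]>.12)];print('high',[(np.round(H[(abs(H[:,0]-a)<.03)].max(0),2),np.round(H[(abs(H[:,0]-a)<.03)].min(0),2)) for a in (.4,.5,.6,.7,.8) if (abs(H[:,0]-a)<.03).any()])
E
```

```text
scene packtop ((509.2515563964844, 449.94891357421875), (89.4346923828125, 49.64422607421875), 36.607112884521484) 0.08576360048959777
cpad [0.3893 0.3635 0.0262] ((388.5220642089844, 362.8150634765625), (23.777624130249023, 36.23756408691406), 36.78472900390625)
cbed ((480.8985900878906, 431.63067626953125), (256.7117004394531, 91.38865661621094), 37.16602325439453)
logger 3.378437583063264 -0.006287296478945118 783 2451
plane [ 0.3652  0.0245 -0.1302] 20.104164447076695 3.845078325121123
((532.4347534179688, 168.45645141601562), (209.9193572998047, 93.31255340576172), 5.512384414672852)
lpad [0.4861 0.4394 0.0853] [0.4456 0.3855 0.0288] [0.5    0.4731 0.0904]
high [(array([0.63, 0.22, 0.39]), array([ 0.57, -0.1 ,  0.12])), (array([0.73, 0.37, 0.44]), array([ 0.67, -0.1 ,  0.12])), (array([0.83, 0.4 , 0.44]), array([ 0.77, -0.09,  0.12]))]
side packtop ((508.3563232421875, 448.219482421875), (89.17581176757812, 51.92692565917969), 35.991390228271484) 0.08710491003919806
cpad [0.3875 0.3633 0.0276] ((388.4803466796875, 360.7440185546875), (24.070539474487305, 39.16234588623047), 38.18180847167969)
cbed ((482.2930908203125, 431.48797607421875), (259.835205078125, 93.1561508178711), 37.11122131347656)
logger 0.8560987936589699 -0.004822763433553872 1135 3146
plane [ 0.3643  0.0153 -0.1265] 20.03104060818877 2.411062798139136
((533.2659301757812, 168.83432006835938), (216.45021057128906, 90.646240234375), 6.270371913909912)
lpad [0.437  0.163  0.0317] [0.4237 0.1282 0.0214] [0.4521 0.1771 0.037 ]
high [(array([0.63, 0.22, 0.38]), array([ 0.57, -0.1 ,  0.12])), (array([0.73, 0.38, 0.44]), array([ 0.67, -0.1 ,  0.12])), (array([0.83, 0.4 , 0.44]), array([ 0.77, -0.09,  0.12]))]
```

>>> drive_tool --pt "0 17 -24 0 0 0 0.114" --pt "0 17 -24 0 0 0 0.114" --pt "0 17 -24 0 0 0 0.114" --pt "0 17 -24 0 0 0 0.114" --pt "0 17 -24 0 0 0 0.114"

```text
time_s: 1.72
tcp_pos: [0.3219, 0.4574, 0.2417]
ee_rot: [[0.982, 0.187, 0.0], [0.187, -0.982, 0.0], [0.0, -0.0, -1.0]]
wrist_force: [0.4, 0.4, -0.1]
gripper_width: 0.708
gripper_force: 0.0
```

>>> drive_tool --pt "0 17 -25 0 0 0 0.115" --pt "0 17 -25 0 0 0 0.115" --pt "0 17 -25 -20 0 0 0.115" --pt "0 15 -25 -40 0 0 0.115" --pt "0 0 0 -40 0 0 0"

```text
time_s: 2.13
tcp_pos: [0.3872, 0.3607, 0.1495]
ee_rot: [[0.8, 0.6, 0.003], [0.6, -0.8, 0.005], [0.006, -0.002, -1.0]]
wrist_force: [1.1, 0.7, -0.4]
gripper_width: 0.325
gripper_force: 0.0
```

>>> drive_tool --pt "0 0 0 -30 0 0 0" --pt "0 0 0 -30 0 0 0" --pt "0 0 0 -20 0 0 0" --pt "0 0 0 -8 0 0 0" --pt "0 0 0 -6 0 0 0"

```text
time_s: 2.55
tcp_pos: [0.3849, 0.3623, 0.0529]
ee_rot: [[0.801, 0.599, -0.001], [0.599, -0.801, -0.002], [-0.001, 0.001, -1.0]]
wrist_force: [0.6, 1.0, 0.1]
gripper_width: 0.018
gripper_force: 0.0
```

>>> drive_tool --pt "0 0 0 -5 0 0 0" --pt "0 0 0 -4 0 0 0" --pt "0 0 0 -2 0 0 0" --pt "0 0 0 0 0 0 0" --pt "0 0 0 0 0 0 0"

```text
time_s: 2.97
tcp_pos: [0.3854, 0.3633, 0.0438]
ee_rot: [[0.801, 0.599, 0.001], [0.599, -0.801, 0.002], [0.003, -0.001, -1.0]]
wrist_force: [0.0, 0.2, 1.8]
gripper_width: 0.006
gripper_force: 0.9
```

>>> drive_tool --pt "0 0 0 -4 0 0 0" --pt "0 0 0 -4 0 0 0" --pt "0 0 0 -2 0 0 0" --pt "0 0 0 0 0 0 0" --pt "0 0 0 0 0 0 0"

```text
time_s: 3.38
tcp_pos: [0.3855, 0.3635, 0.0364]
ee_rot: [[0.8, 0.6, 0.002], [0.6, -0.8, 0.002], [0.003, -0.0, -1.0]]
wrist_force: [-4.6, -3.6, 26.5]
gripper_width: 0.004
gripper_force: 13.0
```

>>> drive_tool --pt "0 0 0 6 0 0 0" --pt "0 0 0 30 0 0 0" --pt "60 0 0 40 0 0 0" --pt "100 0 0 40 0 0 0" --pt "100 20 15 30 0 0 0"

```text
time_s: 3.8
tcp_pos: [0.4028, 0.3756, 0.1815]
ee_rot: [[0.8, 0.599, -0.001], [0.599, -0.8, -0.0], [-0.001, -0.001, -1.0]]
wrist_force: [0.2, 0.4, -0.9]
gripper_width: 0.15
gripper_force: 0.0
```

>>> drive_tool --pt "100 20 15 20 0 0 0" --pt "100 10 8 20 0 0 0" --pt "100 0 0 0 0 0 0"

```text
time_s: 4.05
tcp_pos: [0.4381, 0.4036, 0.2228]
ee_rot: [[0.801, 0.599, 0.006], [0.599, -0.801, 0.007], [0.009, -0.002, -1.0]]
wrist_force: [0.6, 0.7, 0.5]
gripper_width: 0.378
gripper_force: 0.0
```

```bash
python3 - <<'E'
from h import *
np.set_printoptions(precision=4,suppress=True)
c=cap('wrist'); save(c,'pics/w1.png'); print(c['s']['tcp_pos'],c['T_tool_cam'])
P=cloud(c); T=P[(abs(P[:,2]-.087)<.005)&(np.hypot(P[:,0]-.50,P[:,1]-.443)<.09)]
print(len(T),cv2.minAreaRect((T[:,:2]*1000).astype(np.float32)),np.median(T[:,2]))
for n in ['pack','charger_catch']:
    for r in masks_of(n,c)[:1]:
        Q=cloud(c,r['region']);print(n,r['p'],r['xy'],np.median(Q,0))
P=np.load('pics/side.npy')
for a in np.arange(.5,.8,.04):
    H=P[(abs(P[:,0]-a)<.02)&(P[:,2]>.15)&(P[:,1]>-.05)&(P[:,1]<.4)]
    if len(H): print(a,len(H),H.min(0),H.max(0))
E
```

```text
[0.4381 0.4036 0.2228] [[ 0.0005 -0.955  -0.2966  0.0835]
 [ 1.      0.0002  0.001   0.0001]
 [-0.0009 -0.2966  0.955  -0.1425]
 [ 0.      0.      0.      1.    ]]
8465 ((491.6164245605469, 434.7027587890625), (90.07333374023438, 50.184871673583984), 35.754051208496094) 0.08724913618950847
pack 0.67 [295.3, 126.9] [0.4939 0.4369 0.0872]
charger_catch 0.68 [293.5, 256.5] [0.3904 0.3613 0.0222]
0.54 1117 [ 0.5343 -0.0499  0.1503] [0.56   0.0302 0.3842]
0.5800000000000001 2010 [ 0.56   -0.0498  0.1501] [0.6    0.0395 0.3842]
0.6200000000000001 1877 [ 0.6    -0.0495  0.1502] [0.64   0.0467 0.377 ]
0.6600000000000001 1875 [ 0.6401 -0.0496  0.15  ] [0.68   0.0534 0.3732]
0.7000000000000002 2500 [ 0.68   -0.0496  0.1503] [0.72   0.3655 0.4371]
0.7400000000000002 4351 [ 0.72   -0.0497  0.1502] [0.76   0.3939 0.4372]
0.7800000000000002 4535 [ 0.76   -0.0486  0.1501] [0.8    0.3992 0.4372]
```

View pics/w1.png

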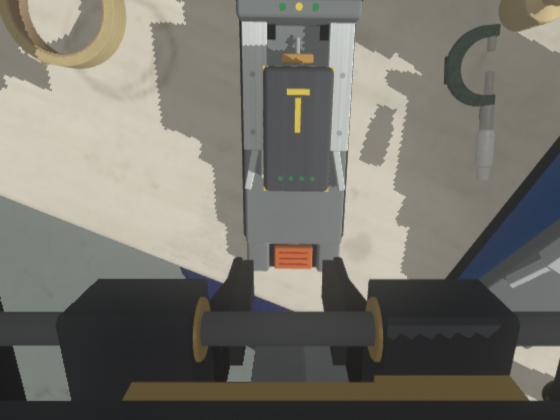

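>>> drive_tool --pt "100 27 16 0 0 0 0" --pt "100 26 15 -10 0 0 0" --pt "100 0 0 -30 0 0 0" --pt "100 0 0 -30 0 0 0" --pt "100 0 0 0 0 0 0"

```text
time_s: 4.62
tcp_pos: [0.4839, 0.4273, 0.1398]
ee_rot: [[0.802, 0.597, -0.012], [0.597, -0.802, -0.013], [-0.017, 0.003, -1.0]]
wrist_force: [-2.0, -0.9, -1.7]
gripper_width: 0.892
gripper_force: 0.0
```

>>> drive_tool --pt "100 0 0 0 0 0 0" --pt "100 0 0 0 0 0 0"

```text
time_s: 4.78
tcp_pos: [0.488, 0.4317, 0.1497]
ee_rot: [[0.8, 0.6, 0.001], [0.6, -0.8, -0.0], [0.001, 0.001, -1.0]]
wrist_force: [0.7, 0.6, 1.3]
gripper_width: 0.982
gripper_force: 0.0
```

>>> drive_tool --pt "100 3 3 -20 0 0 0" --pt "100 0 0 -20 0 0 0" --pt "100 0 0 -20 0 0 0" --pt "100 0 0 -10 0 0 0" --pt "100 0 0 -2 0 0 0"

```text
time_s: 5.2
tcp_pos: [0.4905, 0.4343, 0.0765]
ee_rot: [[0.801, 0.599, -0.001], [0.599, -0.801, -0.001], [-0.001, 0.0, -1.0]]
wrist_force: [-0.3, 0.3, -0.1]
gripper_width: 1.0
gripper_force: 0.0
```

>>> drive_tool --pt "100 0 0 0 0 0 0" --pt "100 0 0 0 0 0 0"

```text
time_s: 5.37
tcp_pos: [0.4917, 0.4355, 0.0789]
ee_rot: [[0.8, 0.599, 0.002], [0.599, -0.8, 0.002], [0.003, -0.001, -1.0]]
wrist_force: [-0.1, -0.0, 0.6]
gripper_width: 0.997
gripper_force: 0.0
```

>>> drive_tool --pt "100 0 0 -5 0 0 0" --pt "0 0 0 0 0 0 0" --pt "0 0 0 0 0 0 0" --pt "0 0 0 0 0 0 0" --pt "0 0 0 0 0 0 0"

```text
time_s: 5.78
tcp_pos: [0.491, 0.4346, 0.0721]
ee_rot: [[0.801, 0.599, 0.0], [0.599, -0.801, 0.0], [0.0, -0.0, -1.0]]
wrist_force: [1.2, 0.5, 0.2]
gripper_width: 0.783
gripper_force: 0.0
```

>>> drive_tool --pt "0 0 0 0 0 0 0" --pt "0 0 0 0 0 0 0" --pt "0 0 0 0 0 0 0"

```text
time_s: 6.03
tcp_pos: [0.491, 0.4346, 0.0719]
ee_rot: [[0.801, 0.599, 0.0], [0.599, -0.801, 0.0], [0.0, -0.0, -1.0]]
wrist_force: [0.1, -0.5, -0.0]
gripper_width: 0.573
gripper_force: 29.9
```

>>> drive_tool --pt "0 -8 -6 0 0 0 0" --pt "0 -16 -12 0 0 0 0" --pt "0 -16 -12 0 0 0 0" --pt "0 -16 -12 0 0 0 0" --pt "0 -16 -12 0 0 0 0"

```text
time_s: 6.45
tcp_pos: [0.418, 0.3797, 0.0715]
ee_rot: [[0.801, 0.599, -0.001], [0.599, -0.801, -0.0], [-0.001, -0.0, -1.0]]
wrist_force: [-0.3, -0.5, -3.2]
gripper_width: 0.57
gripper_force: 29.9
```

>>> drive_tool --pt "0 -4 -3 0 0 0 0" --pt "0 0 0 0 0 0 0"

```text
time_s: 6.62
tcp_pos: [0.4137, 0.3763, 0.0716]
ee_rot: [[0.801, 0.599, -0.001], [0.599, -0.801, -0.002], [-0.002, 0.0, -1.0]]
wrist_force: [0.3, 0.3, -4.0]
gripper_width: 0.572
gripper_force: 29.9
```

>>> drive_tool --pt "0 0 0 15 0 0 0" --pt "0 0 0 30 0 0 0" --pt "0 0 0 40 0 0 0" --pt "0 0 -20 40 0 0 -0.1" --pt "0 0 -35 40 0 0 -0.1"

```text
time_s: 7.03
tcp_pos: [0.4165, 0.3338, 0.228]
ee_rot: [[0.905, 0.426, 0.003], [0.426, -0.905, 0.003], [0.004, -0.001, -1.0]]
wrist_force: [1.6, 0.2, -3.2]
gripper_width: 0.568
gripper_force: 29.9
```

>>> drive_tool --pt "0 -3 -35 25 0 0 -0.11" --pt "0 -3 -40 10 0 0 -0.12" --pt "0 -3 -40 0 0 0 -0.12" --pt "0 -3 -36 0 0 0 0" --pt "0 0 0 0 0 0 0"

```text
time_s: 7.45
tcp_pos: [0.4016, 0.1768, 0.2599]
ee_rot: [[0.996, 0.087, -0.002], [0.087, -0.996, -0.001], [-0.002, 0.001, -1.0]]
wrist_force: [0.2, 0.2, -3.2]
gripper_width: 0.574
gripper_force: 29.9
```

>>> drive_tool --pt "0 0 0 0 0 0 0" --pt "0 0 0 0 0 0 0" --pt "0 0 0 0 0 0 0"

```text
time_s: 7.7
tcp_pos: [0.4037, 0.1826, 0.2596]
ee_rot: [[0.996, 0.093, 0.0], [0.093, -0.996, 0.0], [0.0, -0.0, -1.0]]
wrist_force: [0.3, 0.0, -2.9]
gripper_width: 0.575
gripper_force: 29.9
```

```bash
python3 - <<'E'
from h import *
np.set_printoptions(precision=4,suppress=True)
c=cap('wrist'); save(c,'pics/w2.png'); s=c['s'];print(s['tcp_pos'],s['ee_rot'],s['wrist_force'])
P=cloud(c); np.save('pics/w2.npy',P); cv2.imwrite
import pickle; pickle.dump(c,open('pics/w2.pkl','wb'))
for n in ['pack','logger_catch','logger_dock']:
    for r in masks_of(n,c)[:1]:
        Q=cloud(c,r['region']);print(n,r['p'],r['xy'],np.median(Q,0),Q.min(0),Q.max(0))
E
```

```text
[0.4037 0.1826 0.2596] [[ 0.9957  0.0926  0.0002]
 [ 0.0926 -0.9957  0.0002]
 [ 0.0003 -0.0002 -1.    ]] [ 0.2553  0.0088 -2.9235]
pack 0.69 [285.7, 257.2] [0.4305 0.185  0.2749] [-0.4523  0.1101 -0.754 ] [0.4525 0.3256 0.3366]
logger_catch 0.78 [320.2, 153.7] [0.4391 0.1565 0.0318] [0.4245 0.1365 0.0249] [0.4516 0.1757 0.0377]
```

View pics/w2.png

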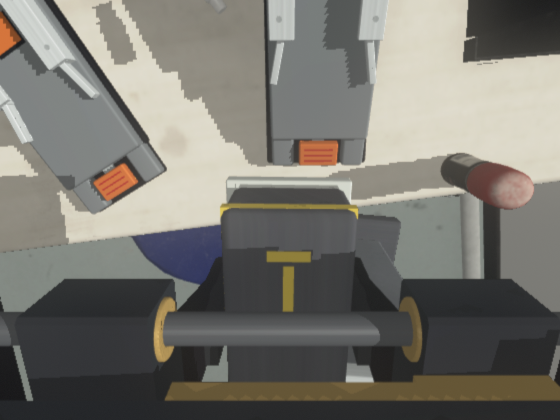

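```bash
cat > fit.py <<'E'
from h import *
import pickle,sys
np.set_printoptions(precision=4,suppress=True)
def logger(P):
    from scipy.optimize import minimize
    B=P[(P[:,0]>.42)&(P[:,0]<.58)&(abs(P[:,1]-.17)<.075)&(P[:,2]>.024)&(P[:,2]<.2)]
    k=np.array([.364*np.cos(.09),.364*np.sin(.09),-.127])
    for it in range(8):
        res=B[:,2]-B[:,:2]@k[:2]-k[2]; I=B[abs(res)<(.006 if it<3 else .0025)]
        k=np.linalg.lstsq(np.c_[I[:,:2],np.ones(len(I))],I[:,2],rcond=None)[0]
    print('plane',k,'slope',np.degrees(np.arctan(np.hypot(*k[:2]))),'yaw',np.degrees(np.arctan2(k[1],k[0])),len(I))
    L=[]
    for x in np.arange(.46,.57,.005):
        q=I[abs(I[:,0]-x)<.0025]
        if len(q)>8: L.append([x,q[:,1].min(),q[:,1].max()])
    L=np.array(L); print(L[::2])
    for j in (1,2):
        f=np.polyfit(L[:,0],L[:,j],1); print('edge',np.degrees(np.arctan(f[0])),np.polyval(f,.44),np.polyval(f,.575), np.std(L[:,j]-np.polyval(f,L[:,0])))
    return k,I
if __name__=='__main__':
    c=pickle.load(open('pics/w2.pkl','rb')); P=cloud(c); logger(P)
    s=c['s']; T=(P-s['tcp_pos'])@s['ee_rot']
    t=T[(abs(T[:,2]+.014)<.006)&(abs(T[:,1])<.04)&(T[:,0]>-.02)&(T[:,0]<.07)]
    print('pack in tool',len(t),t.min(0),t.max(0),np.median(t,0),cv2.minAreaRect((t[:,:2]*1000).astype(np.float32)))
    f=T[(T[:,2]>.02)&(T[:,2]<.045)&(abs(T[:,1])<.04)&(abs(T[:,0])<.07)]; print('foot',len(f),f.min(0) if len(f) else 0,f.max(0) if len(f) else 0)
    P=np.load('pics/side.npy'); logger(P)
E
python3 fit.py
```

```text
plane [ 0.3699  0.0353 -0.1339] slope 20.384788607708032 yaw 5.45089525315071 12882
[[0.46   0.1126 0.204 ]
 [0.47   0.1135 0.2056]
 [0.48   0.1147 0.2062]
 [0.49   0.1156 0.2077]
 [0.5    0.1165 0.2083]
 [0.51   0.1241 0.2089]
 [0.52   0.1184 0.2104]
 [0.53   0.1195 0.2109]
 [0.54   0.1206 0.2123]
 [0.55   0.1406 0.2129]
 [0.56   0.1417 0.1919]]
edge 15.807392925249987 0.10231082605463629 0.14053079013938055 0.005366836895568298
edge -5.008812950701203 0.21209083617045302 0.20025894234578798 0.011415574935663513
pack in tool 17462 [-0.02   -0.0378 -0.02  ] [ 0.0463  0.0369 -0.008 ] [ 0.023  -0.0004 -0.0157] ((13.124975204467773, -0.4343147277832031), (66.29426574707031, 74.65369415283203), 0.1690508872270584)
foot 1559 [ 0.0122 -0.0322  0.0202] [0.0473 0.0317 0.0406]
plane [ 0.372   0.0337 -0.1334] slope 20.481855054984937 yaw 5.180975539210065 1130
[[0.46   0.1125 0.2057]
 [0.47   0.1167 0.2073]
 [0.48   0.116  0.2069]
 [0.49   0.1181 0.2084]
 [0.5    0.1186 0.208 ]
 [0.51   0.1229 0.2103]
 [0.52   0.1286 0.2104]
 [0.53   0.1298 0.2117]
 [0.54   0.1322 0.2123]
 [0.55   0.134  0.213 ]
 [0.56   0.1332 0.2148]]
edge 13.458725693367487 0.10717675736329109 0.1394845520188334 0.001488311270950419
edge 5.3283474229785375 0.2030491834532822 0.21564012474110458 0.0008959451119359422
```

>>> drive_tool --pt "0 9 -5 -20 0.0085 -0.087 0.0012" --pt "0 9 -5 -20 0.0085 -0.087 0.0012" --pt "0 9 -5 -20 0.0085 -0.087 0.0012" --pt "0 9 -5 -20 0.0085 -0.087 0.0012" --pt "0 8 -5 -20 0 0 0"

```text
time_s: 8.32
tcp_pos: [0.4436, 0.1544, 0.1613]
ee_rot: [[0.94, 0.098, 0.328], [0.094, -0.995, 0.027], [0.329, 0.006, -0.944]]
wrist_force: [-0.4, -1.0, -3.2]
gripper_width: 0.575
gripper_force: 29.9
```

>>> drive_tool --pt "0 0 0 0 0 0 0" --pt "0 0 0 0 0 0 0" --pt "0 0 0 0 0 0 0" --pt "0 0 0 0 0 0 0"

```text
time_s: 8.65
tcp_pos: [0.4487, 0.1579, 0.1657]
ee_rot: [[0.938, 0.094, 0.333], [0.089, -0.996, 0.031], [0.334, 0.0, -0.942]]
wrist_force: [0.0, 0.2, -3.9]
gripper_width: 0.569
gripper_force: 29.9
```

```bash
cat > tgt.py <<'E'
from h import *
import sys
np.set_printoptions(precision=4,suppress=True)
H=np.array([.5767,.1702,.085]); y=np.radians(5.6);a=np.radians(20)
X=np.array([np.cos(a)*np.cos(y),np.cos(a)*np.sin(y),np.sin(a)]);Y=np.array([-np.sin(y),np.cos(y),0]);Z=np.cross(X,Y)
D=np.c_[X,Y,Z]
def rep():
    s=sense(); R=np.array(s['ee_rot']);p=np.array(s['tcp_pos']); o=p+.0415*R[:,2]+.0015*R[:,0]
    e=np.c_[X,-Y,-Z]@R.T; w=cv2.Rodrigues(e)[0].ravel()
    print('t',s['time_s'],'pack in dock mm',(o-H)@D*1000,'rot err to apply(world)',w,'F dock',np.array(s['wrist_force'])@D,s['gripper_width'],s['gripper_force'])
if __name__=='__main__': rep(); print(D)
E
python3 tgt.py; python3 - <<'E'
from h import *; import pickle
from tgt import *
c=cap('side'); save(c,'pics/s3.png'); pickle.dump(c,open('pics/s3.pkl','wb'))
E
```

```text
t 8.65 pack in dock mm [-92.0841   0.1677  78.3528] rot err to apply(world) [ 0.001  -0.008   0.0036] F dock [-1.3006  0.2484 -3.6534] 0.568921919326263 29.938524272292852
[[ 0.9352 -0.0976 -0.3404]
 [ 0.0917  0.9952 -0.0334]
 [ 0.342   0.      0.9397]]
```

>>> drive_tool --pt "0 3 0.3 -18 0 -0.008 0.003" --pt "0 3 0.3 -20 0 0 0" --pt "0 4 0.3 -20 0 0 0" --pt "0 3 0.3 -15 0 0 0" --pt "0 0 0 0 0 0 0"

```text
time_s: 9.12
tcp_pos: [0.4633, 0.1561, 0.1099]
ee_rot: [[0.934, 0.095, 0.344], [0.094, -0.995, 0.021], [0.344, 0.012, -0.939]]
wrist_force: [0.9, -0.6, -2.9]
gripper_width: 0.572
gripper_force: 29.9
```

>>> drive_tool --pt "0 0 0 0 0 0 0" --pt "0 0 0 0 0 0 0"

```text
time_s: 9.28
tcp_pos: [0.4639, 0.1566, 0.1118]
ee_rot: [[0.934, 0.091, 0.346], [0.089, -0.996, 0.023], [0.347, 0.009, -0.938]]
wrist_force: [0.2, 0.7, -3.0]
gripper_width: 0.575
gripper_force: 29.9
```

```bash
python3 tgt.py
```

```text
t 9.2833 pack in dock mm [-95.826   -2.973   22.5856] rot err to apply(world) [0.0085 0.0061 0.0062] F dock [-0.7219  0.7004 -2.9107] 0.5751751503137668 29.938549236394465
[[ 0.9352 -0.0976 -0.3404]
 [ 0.0917  0.9952 -0.0334]
 [ 0.342   0.      0.9397]]
```

```bash
python3 - <<'E'
from h import *
c=cap('side'); f=c['frame'][120:330,200:420]; cv2.imwrite('pics/s4.png',cv2.resize(f[:,:,::-1],(629,600),interpolation=cv2.INTER_CUBIC))
E
```

```text
(no output)
```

View pics/s4.png

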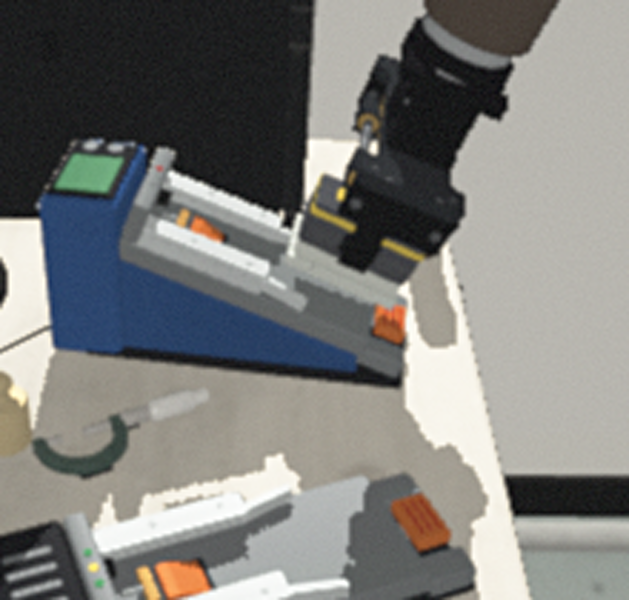

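>>> drive_tool --pt "0 -1 1 -7 0.004 0.003 0.003" --pt "0 -1 1 -7 0.004 0.003 0.003" --pt "0 0 1 -5 0 0 0" --pt "0 0 0 0 0 0 0" --pt "0 0 0 0 0 0 0"

```text
time_s: 9.75
tcp_pos: [0.4619, 0.1621, 0.1016]
ee_rot: [[0.939, 0.098, 0.328], [0.095, -0.995, 0.025], [0.329, 0.008, -0.944]]
wrist_force: [-0.0, -0.7, -2.9]
gripper_width: 0.573
gripper_force: 29.9
```

```bash
python3 tgt.py
```

```text
t 9.75 pack in dock mm [-101.524     2.8178   13.4611] rot err to apply(world) [ 0.0093 -0.0128 -0.0002] F dock [-1.0616 -0.6845 -2.705 ] 0.5725327177604017 29.93850791361183
[[ 0.9352 -0.0976 -0.3404]
 [ 0.0917  0.9952 -0.0334]
 [ 0.342   0.      0.9397]]
```

>>> drive_tool --pt "0 1 -2 -6 0.005 -0.007 0" --pt "0 0 0 -3 0.004 -0.006 0" --pt "0 0 0 0 0 0 0" --pt "0 0 0 0 0 0 0" --pt "0 0 0 0 0 0 0"

```text
time_s: 10.17
tcp_pos: [0.4638, 0.1615, 0.1023]
ee_rot: [[0.939, 0.095, 0.33], [0.091, -0.995, 0.025], [0.331, 0.007, -0.944]]
wrist_force: [0.6, 1.0, -2.9]
gripper_width: 0.577
gripper_force: 29.9
```

```bash
python3 tgt.py
```

```text
t 10.1667 pack in dock mm [-99.5024   2.0562  13.473 ] rot err to apply(world) [ 0.0078 -0.0114  0.0031] F dock [-0.3275  0.8954 -2.9438] 0.5767321707674046 29.938670243136585
[[ 0.9352 -0.0976 -0.3404]
 [ 0.0917  0.9952 -0.0334]
 [ 0.342   0.      0.9397]]
```

>>> drive_tool --pt "0 0 -1 -4 0.004 -0.005 0.002" --pt "0 0 0 -4 0 0 0" --pt "0 0 0 0 0 0 0" --pt "0 0 0 0 0 0 0"

```text
time_s: 10.5
tcp_pos: [0.4644, 0.162, 0.1007]
ee_rot: [[0.94, 0.095, 0.327], [0.092, -0.995, 0.024], [0.328, 0.007, -0.945]]
wrist_force: [0.9, 0.3, -2.5]
gripper_width: 0.573
gripper_force: 29.9
```

```bash
python3 tgt.py
```

```text
t 10.5 pack in dock mm [-99.513    2.4764  11.7338] rot err to apply(world) [ 0.0088 -0.0143  0.0024] F dock [ 0.0475  0.1754 -2.6361] 0.5725956333116444 29.93864308577031
[[ 0.9352 -0.0976 -0.3404]
 [ 0.0917  0.9952 -0.0334]
 [ 0.342   0.      0.9397]]
```

```bash
python3 - <<'E'
from h import *
s=sense(); print(s['joints'],s['joint_velocities'],s['effort'],s['moment'],s['wrist_force'])
c=cap('scene'); f=c['frame'][40:300,120:480]; cv2.imwrite('pics/s5.png',cv2.resize(f[:,:,::-1],(792,572),interpolation=cv2.INTER_CUBIC))
E
```

```text
[ 31.1690538   11.19305686 -58.18592405  68.30489764  -9.19435326
  -2.38604586] [-8.77033770e-05 -1.48801032e-01 -8.60793792e-03 -6.76439131e-02
  2.10149183e-03 -4.83789036e-02] [ 7.07772488e-03 -2.36164927e+01  1.28349102e+01  8.08028318e-01
 -2.67734280e-02 -1.49201858e-02] [-0.10021331  0.99733332 -0.0247101 ] [ 0.92458376  0.2669345  -2.46091718]
```

View pics/s5.png

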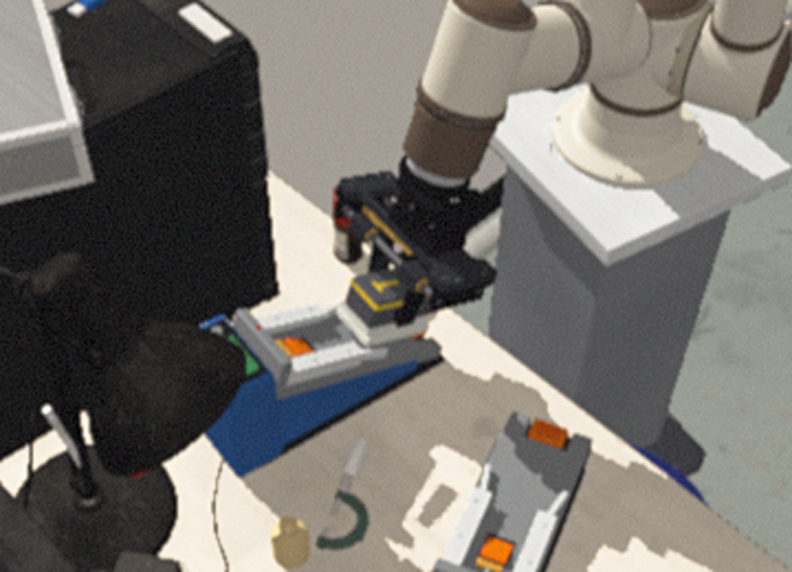

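>>> drive_tool --pt "0 4 0 1 0.004 -0.007 0.001" --pt "0 4 -1 1 0.004 -0.007 0.001" --pt "0 4 -1 1 0 0 0" --pt "0 0 0 0 0 0 0" --pt "0 0 0 0 0 0 0"

```text
time_s: 10.97
tcp_pos: [0.4759, 0.1597, 0.1062]
ee_rot: [[0.937, 0.096, 0.335], [0.091, -0.995, 0.028], [0.337, 0.004, -0.942]]
wrist_force: [-2.5, -1.3, -3.9]
gripper_width: 0.571
gripper_force: 29.9
```

```bash
echo "s=sense();print(np.array(s['joints']))" >> tgt.py; python3 tgt.py
```

```text
t 10.9667 pack in dock mm [-86.6762  -0.7683  13.0527] rot err to apply(world) [ 0.0047 -0.0054  0.0019] F dock [-3.803  -1.0199 -2.8155] 0.5713866315091104 29.932390423491597
[[ 0.9352 -0.0976 -0.3404]
 [ 0.0917  0.9952 -0.0334]
 [ 0.342   0.      0.9397]]
[ 31.5585  11.3995 -56.6578  64.2312  -9.676    1.4228]
```

>>> drive_tool --pt "0 -1 0.4 -2 0.002 -0.003 0.001" --pt "0 1 0.3 -3 0.002 -0.002 0.001" --pt "0 1 0.2 -3 0 0 0" --pt "0 1 0 -3 0 0 0" --pt "0 0 0 0 0 0 0"

```text
time_s: 11.38
tcp_pos: [0.4779, 0.1618, 0.1014]
ee_rot: [[0.939, 0.097, 0.33], [0.094, -0.995, 0.027], [0.331, 0.005, -0.944]]
wrist_force: [-6.1, -0.7, -4.5]
gripper_width: 0.573
gripper_force: 29.9
```

```bash
python3 tgt.py
```

```text
t 11.3833 pack in dock mm [-86.5723   1.0955   7.8606] rot err to apply(world) [ 0.0062 -0.011   0.0002] F dock [-7.2852 -0.1143 -2.1059] 0.5734389985299939 29.91648801136762
[[ 0.9352 -0.0976 -0.3404]
 [ 0.0917  0.9952 -0.0334]
 [ 0.342   0.      0.9397]]
[ 30.9408  12.1262 -56.6278  66.0369  -9.2008   0.2338]
```

>>> drive_tool --pt "0 -2 -0.6 0 -0.002 0.02 0" --pt "0 -1 -0.5 -1 -0.001 0.015 0" --pt "0 1 0 -3 0 0 0" --pt "0 1 0 -3 0 0 0" --pt "0 0 0 0 0 0 0"

```text
time_s: 11.8
tcp_pos: [0.4813, 0.1617, 0.0968]
ee_rot: [[0.946, 0.097, 0.309], [0.094, -0.995, 0.026], [0.311, 0.004, -0.951]]
wrist_force: [-0.0, -0.5, -3.1]
gripper_width: 0.572
gripper_force: 29.9
```

```bash
python3 tgt.py
```

```text
t 11.8 pack in dock mm [-85.8092   0.6703   2.3051] rot err to apply(world) [ 0.0075 -0.0328  0.0007] F dock [-1.1513 -0.4448 -2.917 ] 0.5716115776850088 29.94703214149922
[[ 0.9352 -0.0976 -0.3404]
 [ 0.0917  0.9952 -0.0334]
 [ 0.342   0.      0.9397]]
[ 34.7491  13.3497 -53.967   52.6493 -11.2408   9.9831]
```

>>> drive_tool --pt "0 3 0 0.2 0 0 0" --pt "0 4 0.4 1 0 -0.005 0" --pt "0 4 0.4 1.4 0.002 -0.006 0" --pt "0 4 0.4 1.4 0.003 -0.006 0" --pt "0 0 0 0 0 0 0"

```text
time_s: 12.22
tcp_pos: [0.4975, 0.1631, 0.1019]
ee_rot: [[0.94, 0.096, 0.328], [0.091, -0.995, 0.032], [0.329, -0.0, -0.944]]
wrist_force: [0.2, -0.2, -3.8]
gripper_width: 0.572
gripper_force: 29.9
```

```bash
python3 tgt.py
```

```text
t 12.2167 pack in dock mm [-68.0221   0.6332   1.5509] rot err to apply(world) [ 0.001  -0.0135  0.0015] F dock [-1.1012 -0.1994 -3.6347] 0.5723292540821029 29.946991866454482
[[ 0.9352 -0.0976 -0.3404]
 [ 0.0917  0.9952 -0.0334]
 [ 0.342   0.      0.9397]]
[ 32.8415  13.8056 -53.0631  55.9801 -10.489    8.4528]
```

>>> drive_tool --pt "0 6 0.5 1.6 0.0005 -0.004 0.001" --pt "0 6 0.5 1.9 0.0005 -0.004 0.001" --pt "0 6 0.5 2 0 -0.003 0" --pt "0 6 0.5 2 0 0 0" --pt "0 0 0 0 0 0 0"

```text
time_s: 12.63
tcp_pos: [0.5215, 0.1653, 0.1097]
ee_rot: [[0.936, 0.097, 0.338], [0.092, -0.995, 0.033], [0.34, 0.0, -0.941]]
wrist_force: [-1.3, -2.2, 3.9]
gripper_width: 0.569
gripper_force: 30.0
```

```bash
python3 tgt.py
```

```text
t 12.6333 pack in dock mm [-42.2012   0.4421   0.6991] rot err to apply(world) [ 0.0006 -0.0026  0.0003] F dock [-0.1181 -2.0541  4.177 ] 0.5692646969134151 29.966856725513935
[[ 0.9352 -0.0976 -0.3404]
 [ 0.0917  0.9952 -0.0334]
 [ 0.342   0.      0.9397]]
[ 34.0378  15.0438 -48.6357  47.2902 -12.7419  16.4205]
```

>>> drive_tool --pt "0 5.6 0.2 2.4 0 0 0" --pt "0 5.6 0.5 2.1 0 0 0" --pt "0 5.6 0.5 2.1 0 0 0" --pt "0 4 0.4 1.5 0 0 0" --pt "0 0 0 0 0 0 0"

```text
time_s: 13.05
tcp_pos: [0.5421, 0.1673, 0.1175]
ee_rot: [[0.936, 0.098, 0.338], [0.092, -0.995, 0.034], [0.339, -0.0, -0.941]]
wrist_force: [-0.8, -0.6, 0.7]
gripper_width: 0.57
gripper_force: 30.0
```

```bash
python3 tgt.py
```

```text
t 13.05 pack in dock mm [-20.1299   0.51     0.9254] rot err to apply(world) [-0.0002 -0.0028 -0.0007] F dock [-0.5604 -0.5002  0.9191] 0.5697990771969431 29.970138603821397
[[ 0.9352 -0.0976 -0.3404]
 [ 0.0917  0.9952 -0.0334]
 [ 0.342   0.      0.9397]]
[ 35.1743  16.2408 -43.353   37.051  -16.0884  25.9837]
```

>>> drive_tool --pt "0 4.7 0.4 1.7 0 0 0" --pt "0 4.7 0.4 1.7 0 0 0" --pt "0 4.7 0.5 1.7 0 0 0" --pt "0 3.7 0.4 1.3 0 0 0" --pt "0 0 0 0 0 0 0"

```text
time_s: 13.47
tcp_pos: [0.5569, 0.1668, 0.1223]
ee_rot: [[0.938, 0.098, 0.333], [0.093, -0.995, 0.029], [0.335, 0.003, -0.942]]
wrist_force: [-8.8, -0.7, 4.2]
gripper_width: 0.573
gripper_force: 30.0
```

```bash
python3 tgt.py
```

```text
t 13.4667 pack in dock mm [-4.8757 -1.5418  0.4226] rot err to apply(world) [ 0.0041 -0.0076  0.    ] F dock [-6.8023  0.1431  6.9797] 0.5732055935568356 29.956784541718662
[[ 0.9352 -0.0976 -0.3404]
 [ 0.0917  0.9952 -0.0334]
 [ 0.342   0.      0.9397]]
[ 35.1958  17.2025 -39.5374  31.4338 -18.794   31.8359]
```

>>> drive_tool --pt "0 2 0.6 1.4 0.002 -0.003 0" --pt "0 2 0.6 1.1 0.002 -0.003 0" --pt "0 2 0.4 0.7 0 0 0" --pt "0 1 0.1 0.4 0 0 0" --pt "0 0 0 0 0 0 0"

```text
time_s: 13.88
tcp_pos: [0.5622, 0.1673, 0.1243]
ee_rot: [[0.937, 0.097, 0.336], [0.092, -0.995, 0.031], [0.337, 0.002, -0.942]]
wrist_force: [-11.3, -0.6, 1.9]
gripper_width: 0.575
gripper_force: 30.0
```

```bash
python3 tgt.py
```

```text
t 13.8833 pack in dock mm [ 0.8758 -1.5397  0.424 ] rot err to apply(world) [ 0.0026 -0.0052  0.0008] F dock [-10.0123   0.4906   5.659 ] 0.5751839248723842 29.962307824753225
[[ 0.9352 -0.0976 -0.3404]
 [ 0.0917  0.9952 -0.0334]
 [ 0.342   0.      0.9397]]
[ 35.0258  17.4529 -38.625   30.6301 -19.1911  32.7991]
```

>>> drive_tool --pt "0 2 0.4 0.8 0 0 0" --pt "0 2 0.3 0.8 0 0 0" --pt "0 1 0.1 0.4 0 0 0" --pt "0 0 0 0 0 0 0" --pt "0 0 0 0 0 0 0"

```text
time_s: 14.3
tcp_pos: [0.5637, 0.1671, 0.1247]
ee_rot: [[0.939, 0.096, 0.331], [0.092, -0.995, 0.028], [0.332, 0.004, -0.943]]
wrist_force: [-27.5, 4.3, 6.9]
gripper_width: 0.574
gripper_force: 30.0
```

```bash
python3 tgt.py
```

```text
t 14.3 pack in dock mm [ 2.2426 -1.9984  0.3253] rot err to apply(world) [ 0.0049 -0.0101  0.0015] F dock [-22.9562   6.9825  15.7207] 0.5736342044665371 30.017843269743025
[[ 0.9352 -0.0976 -0.3404]
 [ 0.0917  0.9952 -0.0334]
 [ 0.342   0.      0.9397]]
[ 35.1076  17.643  -37.7907  29.2289 -20.0246  34.1514]
```

>>> drive_tool --pt "0 -2 0 -0.4 0 0 0" --pt "0 -2 0 -0.4 0 0 0" --pt "0 -1 -0.2 -0.4 0 0 0" --pt "0 0 0 0 0 0 0" --pt "0 0 0 0 0 0 0"

```text
time_s: 14.72
tcp_pos: [0.5617, 0.1671, 0.124]
ee_rot: [[0.938, 0.095, 0.334], [0.091, -0.995, 0.029], [0.335, 0.003, -0.942]]
wrist_force: [-8.3, -1.3, -2.8]
gripper_width: 0.571
gripper_force: 30.0
```

```bash
python3 tgt.py
```

```text
t 14.7167 pack in dock mm [ 0.2181 -1.7233  0.3778] rot err to apply(world) [ 0.0037 -0.0071  0.0022] F dock [-8.8476 -0.4484  0.1885] 0.5711732105599743 29.99930585268885
[[ 0.9352 -0.0976 -0.3404]
 [ 0.0917  0.9952 -0.0334]
 [ 0.342   0.      0.9397]]
[ 35.0871  17.4666 -38.5578  30.4154 -19.3786  32.8985]
```

>>> drive_tool --pt "0 -1 -0.1 -0.4 0 0 0" --pt "0 -1 -0.1 -0.4 0 0 0" --pt "0 -1 -0.1 -0.3 0 0 0" --pt "0 0 0 0 0 0 0" --pt "0 0 0 0 0 0 0"

```text
time_s: 15.13
tcp_pos: [0.5604, 0.1677, 0.1241]
ee_rot: [[0.937, 0.096, 0.337], [0.09, -0.995, 0.031], [0.338, 0.001, -0.941]]
wrist_force: [-5.5, -3.4, -4.9]
gripper_width: 0.574
gripper_force: 30.0
```

```bash
python3 tgt.py
```

```text
t 15.1333 pack in dock mm [-0.7676 -1.0127  0.8454] rot err to apply(world) [ 0.0017 -0.0042  0.0019] F dock [-7.1456 -2.8638 -2.6427] 0.573976492180777 29.996475612279028
[[ 0.9352 -0.0976 -0.3404]
 [ 0.0917  0.9952 -0.0334]
 [ 0.342   0.      0.9397]]
[ 35.0875  17.3066 -39.0536  31.2088 -18.9114  32.0714]
```

>>> drive_tool --pt "0 -1 -0.1 -0.4 0 0 0" --pt "0 -1 -0.1 -0.4 0 0 0" --pt "0 -1 -0.1 -0.4 0 0 0" --pt "0 0 0 0 0 0 0" --pt "0 0 0 0 0 0 0"

```text
time_s: 15.55
tcp_pos: [0.5596, 0.1692, 0.1248]
ee_rot: [[0.935, 0.098, 0.341], [0.091, -0.995, 0.035], [0.343, -0.002, -0.939]]
wrist_force: [0.2, -3.8, -7.2]
gripper_width: 0.573
gripper_force: 30.0
```

```bash
python3 tgt.py
```

```text
t 15.55 pack in dock mm [-0.9227  0.7001  1.777 ] rot err to apply(world) [-0.0018  0.0007 -0.0001] F dock [-2.6294 -3.8494 -6.6634] 0.5730659885651849 29.993825268466026
[[ 0.9352 -0.0976 -0.3404]
 [ 0.0917  0.9952 -0.0334]
 [ 0.342   0.      0.9397]]
[ 35.1056  17.1119 -39.5399  32.1314 -18.342   31.1829]
```

>>> drive_tool --pt "0 -1 -0.2 -1 0 0 0" --pt "0 -1 -0.2 -0.7 0 0 0" --pt "0 -1 -0.2 -0.5 0 0 0" --pt "0 0 0 0 0 0 0" --pt "0 0 0 0 0 0 0"

```text
time_s: 15.97
tcp_pos: [0.5593, 0.1692, 0.1246]
ee_rot: [[0.933, 0.098, 0.345], [0.091, -0.995, 0.037], [0.347, -0.003, -0.938]]
wrist_force: [10.2, -8.7, -6.9]
gripper_width: 0.568
gripper_force: 30.0
```

```bash
python3 tgt.py
```

```text
t 15.9667 pack in dock mm [-1.1446  0.7975  1.6987] rot err to apply(world) [-0.0035  0.005  -0.0001] F dock [ 6.4252 -9.6195 -9.6482] 0.5681248585996233 29.992991003673524
[[ 0.9352 -0.0976 -0.3404]
 [ 0.0917  0.9952 -0.0334]
 [ 0.342   0.      0.9397]]
[ 34.9191  17.0063 -40.1575  33.4865 -17.6675  29.957 ]
```

>>> drive_tool --pt "0 -1 -0.6 -1 0 0 0" --pt "0 -1 -0.6 -0.9 0 0 0" --pt "0 -1 -0.6 -0.8 0 0 0" --pt "0 -0.5 -0.5 -0.7 0 0 0" --pt "0 0 0 0 0 0 0"

```text
time_s: 16.38
tcp_pos: [0.559, 0.1691, 0.1242]
ee_rot: [[0.931, 0.099, 0.351], [0.09, -0.995, 0.041], [0.354, -0.007, -0.935]]
wrist_force: [17.5, -8.3, -3.9]
gripper_width: 0.569
gripper_force: 30.0
```

```bash
python3 tgt.py
```

```text
t 16.3833 pack in dock mm [-1.2196  0.8948  1.4174] rot err to apply(world) [-0.008   0.0118 -0.0017] F dock [14.2287 -9.9147 -9.3398] 0.5685478926604577 29.997462783940136
[[ 0.9352 -0.0976 -0.3404]
 [ 0.0917  0.9952 -0.0334]
 [ 0.342   0.      0.9397]]
[ 34.5246  16.8567 -41.0762  35.5093 -16.5081  28.277 ]
```

>>> drive_tool --pt "0 -0.8 -0.7 -1.1 0 0.003 0" --pt "0 -0.8 -0.7 -1 0 0.003 0" --pt "0 0 0 0 0 0 0" --pt "0 0 0 0 0 0 0" --pt "0 0 0 0 0 0 0"

```text
time_s: 16.8
tcp_pos: [0.559, 0.169, 0.1241]
ee_rot: [[0.932, 0.1, 0.35], [0.091, -0.995, 0.044], [0.352, -0.009, -0.936]]
wrist_force: [17.7, -8.4, 1.0]
gripper_width: 0.574
gripper_force: 30.0
```

```bash
python3 tgt.py
```

```text
t 16.8 pack in dock mm [-1.3106  0.8925  1.3361] rot err to apply(world) [-0.0104  0.0099 -0.0028] F dock [ 16.1092 -10.0568  -4.8035] 0.5737783724756713 30.006168968975544
[[ 0.9352 -0.0976 -0.3404]
 [ 0.0917  0.9952 -0.0334]
 [ 0.342   0.      0.9397]]
[ 34.6042  16.8905 -40.7649  34.4554 -16.6648  29.2644]
```

Add a little more to reach about 20 N and hold.

>>> drive_tool --pt "0 -1.2 -0.5 -0.6 0 0 0" --pt "0 0 0 0 0 0 0" --pt "0 0 0 0 0 0 0" --pt "0 0 0 0 0 0 0" --pt "0 0 0 0 0 0 0"

```text
time_s: 17.22
tcp_pos: [0.5588, 0.169, 0.1242]
ee_rot: [[0.931, 0.101, 0.351], [0.091, -0.995, 0.045], [0.354, -0.01, -0.935]]
wrist_force: [20.4, -9.2, -0.1]
gripper_width: 0.571
gripper_force: 30.0
```

```bash
python3 tgt.py
```

```text
t 17.2167 pack in dock mm [-1.3797  1.0247  1.4776] rot err to apply(world) [-0.0114  0.0117 -0.0037] F dock [ 18.231  -11.1041  -6.7601] 0.5708373682926239 30.025354286190122
[[ 0.9352 -0.0976 -0.3404]
 [ 0.0917  0.9952 -0.0334]
 [ 0.342   0.      0.9397]]
[ 34.524   16.8298 -40.9953  34.9525 -16.3954  28.8721]
```

>>> drive_tool --pt "0 1.5 -0.5 0.3 0 0 0" --pt "0 1.5 -0.5 0.3 0.002 -0.002 0" --pt "0 1.5 -0.5 0.3 0.002 -0.002 0" --pt "0 0 0 0 0 0 0" --pt "0 0 0 0 0 0 0"

```text
time_s: 17.63
tcp_pos: [0.5599, 0.1686, 0.1239]
ee_rot: [[0.93, 0.104, 0.352], [0.092, -0.994, 0.051], [0.356, -0.016, -0.934]]
wrist_force: [-0.8, 0.6, 7.4]
gripper_width: 0.572
gripper_force: 30.0
```

```bash
python3 tgt.py
```

```text
t 17.6333 pack in dock mm [-0.4799  0.7657  0.8741] rot err to apply(world) [-0.017   0.013  -0.0062] F dock [1.8047 0.6709 7.222 ] 0.5722082321795112 30.004946370609105
[[ 0.9352 -0.0976 -0.3404]
 [ 0.0917  0.9952 -0.0334]
 [ 0.342   0.      0.9397]]
[ 34.3433  16.8781 -40.9101  34.4925 -16.0175  29.5123]
```

>>> drive_tool --pt "100 0 0 0.5 0 0 0" --pt "100 0 0 0 0 0 0" --pt "100 0 0 0 0 0 0" --pt "100 0 0 0 0 0 0" --pt "100 0 0 0 0 0 0"

```text
time_s: 18.05
tcp_pos: [0.5551, 0.1638, 0.1183]
ee_rot: [[0.935, 0.099, 0.34], [0.09, -0.995, 0.041], [0.342, -0.007, -0.939]]
wrist_force: [0.1, -0.0, -0.5]
gripper_width: 0.861
gripper_force: 0.0
```

>>> drive_tool --pt "100 -5 0 14 0 0 0" --pt "100 -7 0 19 0 0 0" --pt "100 -10 0 28 0 0 0" --pt "100 -10 0 28 0 0 0" --pt "100 -10 0 28 0 0 0"

```text
time_s: 18.47
tcp_pos: [0.5123, 0.1635, 0.236]
ee_rot: [[0.936, 0.099, 0.339], [0.09, -0.995, 0.04], [0.341, -0.007, -0.94]]
wrist_force: [0.3, 0.7, -0.1]
gripper_width: 0.995
gripper_force: 0.0
```

>>> drive_tool --pt "100 -30 0 20 0 0.1 0" --pt "100 -30 0 10 0 0.1 0" --pt "100 -20 0 0 0 0.1 0" --pt "100 0 0 0 0 0 0" --pt "100 0 0 0 0 0 0"

```text
time_s: 18.88
tcp_pos: [0.4344, 0.1634, 0.2648]
ee_rot: [[0.994, 0.091, 0.052], [0.089, -0.995, 0.04], [0.055, -0.035, -0.998]]
wrist_force: [0.6, -0.0, -0.4]
gripper_width: 0.999
gripper_force: 0.0
```

```bash
python3 - <<'E'
from h import *
from tgt import *
ims=[]
for n in ('wrist','side'):
    c=cap(n); ims.append(c['frame'])
    r=masks_of('pack',c)
    if r:
        Q=cloud(c,r[0]['region']); q=(Q-H)@D*1000; t=q[(abs(q[:,2]-57)<5)&(abs(q[:,0])<80)&(abs(q[:,1])<40)]
        print(n,r[0]['p'],r[0]['xy'],len(t)); 
        if len(t)>20: print(t.min(0),t.max(0),cv2.minAreaRect(t[:,:2].astype(np.float32)),np.median(t,0))
    r=masks_of('charger_catch',c); 
    for q in r[:1]:print('pad',np.median(cloud(c,q['region']),0),q['p'])
cv2.imwrite('pics/end.png',cv2.resize(np.hstack(ims)[:,:,::-1],(800,300)))
print(sense()['time_s'],sense()['wrist_force'],sense()['tcp_pos'])
E
```

```text
[ 40.8909   3.2351 -21.0636   0.2331 -61.9608  54.1865]
wrist 0.97 [301.7, 55.3] 8257
[-47.3622 -23.9595  52.0522] [28.7784 26.2271 60.0886] ((-9.280166625976562, 1.137624740600586), (76.15019989013672, 50.16640090942383), 0.043124035000801086) [-3.8544  0.9791 57.2636]
pad [0.4037 0.374  0.0284] 0.74
side 0.61 [280.4, 195.1] 565
[-47.6418 -21.4151  52.0575] [41.9125 29.2556 61.0233] ((-2.8925514221191406, 3.845905303955078), (90.08989715576172, 50.191158294677734), 0.8007407188415527) [-1.7165  9.0797 58.2766]
pad [0.3976 0.3755 0.0293] 0.75
19.1833 [-1.4337  0.4881 -0.3035] [0.4333 0.1628 0.2639]
```

View pics/end.png

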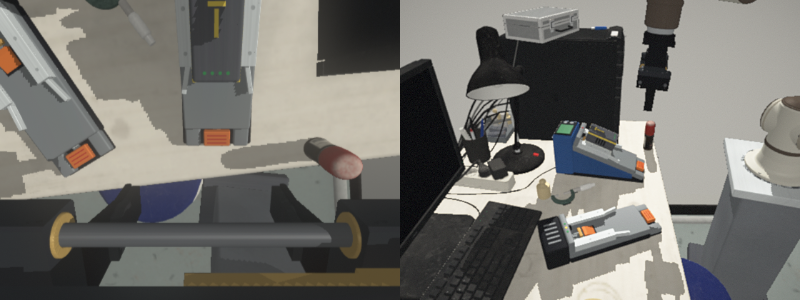

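```bash
python3 -c "
from station import finish_job; print(finish_job())"
```

```text
the job is handed in; nothing more can be done
None
```

The pack is out of the charger and latched in the logger's rail; the catch held a steady tug of about 18 N, the gripper has let go, and the job is handed in at about 19 s (no verdict was returned).

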